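Reset a throttle valve: shut to the stop, two turns open, and hold

ROBOT

A 6-joint arm with a two-finger parallel gripper is mounted at the origin on a cart in front of the work surface, level with it; the furniture and walls round the work are solid. World frame = base frame: x ahead of the robot, y to its left, z up, the work surface at z = 0. Lengths are in m, angles in degrees, forces in N, time in s.
With the tool pointing down it reaches from about 0.375 to 0.9 m from the base axis. Payload 3.1 kg.
Tool frame: the origin (TCP) lies at the very end of the fingers, on their centre line; the grasp point (between the pads) lies 19 mm behind it (bot.hold_point_z is the z of the grasp point in the tool frame, in m); z points along the fingers, y is the direction in which the jaws open and shut (so a half turn about z gives the same grasp; the last joint's range is limited). The gripper opens to 87 mm and grips with 3 to 60 N. Pads are 19 mm wide; open, the fingers measure 117 mm over their backs; the gripper's body (75 mm by 190 mm) begins 51 mm behind the grasp point.
Start: joints at [56.121, 30.224, 82.088, -0, 67.689, -10.227], TCP at [0.251, 0.572, 0.223] pointing down, gripper open.
Joint ranges: [-176.69, 176.69], [-43.24, 126.21], [12.49, 139.97], [-82, 262], [0, 151.66], [-163.58, 163.58]. Speed limits (degrees/s): [159.86, 159.86, 180, 180, 180, 180].

INTERFACE

Orientations are given as a 3x3 rotation matrix whose columns are the frame's x, y, z axes.
In Python, from rig import bot gives the robot as it stands.
- The arm moves only by the tool servo_tool, never from a script. Its argument "increments" is a list of rows, each a list of 3 entries, a list of its own where there are three numbers: the closure, from 0 (fully open) to 1 (shut), then the shift along the tool's x, y, z in mm, then the turn about the tool's z in degrees. In form: [[claw, [x, y, z], turn], ...]. A call has 1 to 5 rows; each row shifts and turns the commanded pose from where the row before left it, along the tool's axes as they then stand; what a row does not reach is not made up. A row lasts 1/8 s, in which the tool goes at most 62.5 mm and 10.7 degrees, less where a joint would pass 70% of its speed; a pose out of reach is approached as far as the arm can. A call with a gripper value outside its range is refused whole. The fingers move at their own pace and stop on an object; the grip force is fixed at half the most. Time passes only in rows, so rows that do not move let the fingers close. It gives the time, the measured TCP pose, the force and the opening at its end, in the units of the state.
- bot.read_state(): the state, without advancing time (a new reading comes with each control period).
- bot.capture(name): name is "scene" or "side" or "wrist"; returns (picture, depth): 384x512x3 uint8, blue, green, red; 384x512 float32, m along the optical axis (not along the pixel's ray), 0 where there is no reading.
- bot.camera_info(name): a dict with "K" (3x3 intrinsics, pixels), "R" (3x3) and "t" (3): a world point X has camera coordinates R X + t; the wrist camera has in their place "mount" (4x4, takes a point from camera to tool coordinates, whose origin is the TCP and whose axes are the flange's). Camera axes: x right, y down, z forward; pixel columns grow to the right and rows downward; lengths in m; the calibration is good to about 2 mm. A picture is of the moment at which its call begins: read the wrist's pose just before it. camera_info takes no time and is no camera call.
- bot.hand_in(): hands the job in, once; it reports no verdict.
Trained networks look in the newest picture that a camera, given by its name, has taken for a name from the list of things; names that differ only in an ending like _2 or _b are one class to them, and where a whole thing is asked for, a point or a joint stands for the part that bears it (a point fixed in the world has none). Each returns a list of dicts, best first, with "p" (0 to 1); they miss things now and then, are a little off and sometimes report something else, mostly with a low value. They report only what shows in the picture. A call takes as long as a camera call.
- bot.find_in(camera, thing): "bbox" ([left, top, right, bottom] in pixels, round what is visible of it).
- bot.trace(camera, thing): "region" (384x512 bool, what is visible of it) and "bbox" ([left, top, right, bottom] in pixels, round what is visible of it).
The state is a dict: "time_s": time; "joint_positions": joint angles; "qvel": joint speeds; "tau": joint torques, N m; "position": TCP position; "tcp_rot": TCP orientation; "force": force on the tool from outside, world axes, zero at the start; "moment": the same for the moment, N m; "opening": opening from 0.0 (shut) to 1.0 (fully open).
Only numpy, scipy, OpenCV 4.12 (cv2) and the standard library are available. Lean on these libraries where they do the work, as an engineer would, in place of code of your own. Each camera call takes 0.05 s, during which the arm holds its last target.

TASK

On the larger valve, the one whose wheel carries an upright crank handle, close the wheel clockwise until it comes up against its stop, then back it off exactly two full turns counter-clockwise. Finish with the handle still gripped between the fingers and the wheel held still at that setting: do not let go at the end. Leave the smaller valve and the things standing round about as they are.

Things in the scene. Friction and masses are not known exactly. Their poses are not given: they have to be found in the camera images.
- valve: The larger valve: brass, two plugged pipe stubs, screwed to a steel plate 110 x 85 mm; fixed, left or right of the smaller valve. Origin: centre of the plate's underside, below the wheel's axis. With the wheel closed the handle lies towards this body's +x.
- handwheel (a joint): Larger valve's wheel, rad. 0 = fully closed, at a rigid stop; grows as it opens, counter-clockwise seen from above, 6.283 a turn, to a second stop at 20.4. Two turns off the closed stop is 12.566. Starts between 2.5 and 7.5. It runs stiffly and stays where it is left: leading the handle round takes 2 to 4 N, and against a stop the force rises at once.
- wheel_center (a point): Centre of the larger wheel, on its upright turning axis, in the plane of the rim, 70 mm above the work surface. The wheel is a level aluminium ring, 45 mm radius to the middle of its 12 mm thick tube (102 mm across), with three spokes and a 24 mm hub whose nut ends 85 mm above the surface. The point turns with the wheel: its x axis points to the crank handle.
- crank_grip: Black barrel-shaped crank handle upright on the larger wheel's rim, 20 mm thick (21 at the middle), 44 mm tall; origin at the centre of its foot, 45 mm from the wheel's axis, 81 mm above the work surface; top at 125 mm. It revolves freely about its own upright axis, without limit, so fingers gripping it need not turn while it is led round. Its own yaw means nothing.
- grip_mid (a point): Point on the upright axis of the crank handle, at the middle of its height, 105 mm above the work surface: the place to grip it, from above, across its 21 mm in any direction. It travels on a level circle of 45 mm radius round the wheel's axis. The rim's top lies 29 mm below it.
- small_rim (a point): Point on the rim of the smaller valve's wheel (level ring with four spokes, 69 mm across, 52 mm above the surface, no handle), 30 mm from its upright axis. To be left alone; it turns if pushed.
- oil_bottle: White dropper bottle with a red pointed top, 41 mm across, 104 mm tall, standing behind the valves; origin at the centre of its underside. To be left alone.
- paste_tin: Low round white tin, 49 mm across, 20 mm tall, near the front edge; origin at the centre of its underside. To be left alone.
- tape_roll: Roll of masking tape lying flat, 80 mm across, 19 mm tall, at the front right; origin at the centre of its underside. To be left alone.
- hex_key: Black hex key, 91 x 33 x 7 mm, lying at the front left; origin at the centre of its underside. To be left alone.

How it is judged (in metres and radians):
On the way:
1. the larger valve is closed up to its stop (wheel within 0.08 rad of it) (value of joint handwheel below 0.08 rad), for 0.2 s.
At the end, for the whole second after the job is handed in: The larger wheel stands two turns open from its closed stop (12.566 rad, within 0.25 rad or 14 degrees), at rest, with the crank handle still between the fingers, which press it with more than 1 N and whose grasp point is within 35 mm of the handle's middle (value of joint handwheel between 12.316 and 12.816 rad and velocity of joint handwheel between -0.1 and 0.1 rad/s and contact force between the fingers and crank_grip above 1 N and distance between the grasp point and grip_mid below 0.035 m); the arm keeps its last pose, push and grip.
It fails at once if the smaller valve's wheel is turned (its rim point moves more than 10 mm) (distance of small_rim from where it was at the start of the episode above 0.01 m).
It fails at once if a thing standing round about is shifted by more than 30 mm (distance of any of oil_bottle, paste_tin, tape_roll, hex_key from where it was at the start of the episode above 0.03 m).
It also fails if it takes over 72 s, if anything falls off the work surface, if the arm or the gripper's body presses on something with over 40 N, if the wrist force passes 120 N, or if a joint passes its speed limit or range.

## Working session

There is one attempt and no reset: what is moved stays moved. The work goes in short steps, Python scripts to look and compute and a tool call to move; the robot and the scene stay as the last step left them, time stands still between calls to the robot, and variables do not carry over. Pictures are saved under pics/ and viewed, and the job is handed in when it is done.

Besides the shell and the picture viewer there is one more tool, called as name([rows], argument=value, ...), one row to a line, values as JSON. servo_tool: Moves the arm, as the interface text tells. Its arguments: {"type":"object","properties":{"increments":{"type":"array","items":{"type":"array"}}},"required":["increments"]}

```bash
ls; mkdir -p pics
python3 - <<'E'
from rig import bot
import cv2
s=bot.read_state();print({k:s[k] for k in s})
print(bot.hold_point_z)
for c in ["scene","side","wrist"]:
    p,d=bot.capture(c);cv2.imwrite(f"pics/{c}0.png",p)
    print(c,bot.camera_info(c))
    for t in ["crank_grip","handwheel","valve","small_rim","oil_bottle"]:
        print(t,[(r['bbox'],round(r['p'],2)) for r in bot.find_in(c,t)][:3])
E
```

```text
pics
{'time_s': 0.0, 'joint_positions': array([ 5.61195558e+01,  3.02768388e+01,  8.21542806e+01, -1.58623339e-03,
        6.76857100e+01, -1.02267583e+01]), 'qvel': array([ 0.00899229, -0.01510581,  0.0056331 ,  0.00617488, -0.05056447,
       -0.05258666]), 'tau': array([-1.05280436e-03, -4.40046859e+01, -1.76584375e+01,  6.31910353e-02,
        5.82615752e-02, -1.63862578e-04]), 'position': array([0.25033638, 0.5719174 , 0.22160609]), 'tcp_rot': array([[-9.15991242e-01,  4.01196710e-01, -1.11543265e-03],
       [ 4.01198119e-01,  9.15989713e-01, -1.70710698e-03],
       [ 3.36839134e-04, -2.01120452e-03, -9.99997921e-01]]), 'force': array([-0.90052415,  0.0497592 , -0.33805456]), 'moment': array([0.02361704, 0.00496526, 0.0350163 ]), 'opening': 0.9967274183909784}
-0.0187
scene {'K': array([[347.08277794,   0.        , 256.11131098],
       [  0.        , 347.08277794, 189.18548076],
       [  0.        ,   0.        ,   1.        ]]), 'R': array([[-0.45731872, -0.88908238,  0.01980169],
       [-0.68282365,  0.33678553, -0.64832659],
       [ 0.56974682, -0.31001295, -0.76110481]
[... 788 characters left out ...]
8, 155.1, 281.0, 174.7], 0.63)]
oil_bottle [([185.4, 185.8, 200.0, 211.5], 0.74), ([237.7, 222.5, 277.5, 264.0], 0.32)]
wrist {'K': array([[315.71542415,   0.        , 260.77380337],
       [  0.        , 315.71542415, 190.49644892],
       [  0.        ,   0.        ,   1.        ]]), 'mount': array([[ 3.39647886e-04, -9.69932124e-01, -2.43375347e-01,
         6.72352072e-02],
       [ 9.99999933e-01,  2.96431753e-04,  2.14192539e-04,
         2.51219181e-04],
       [-1.35608044e-04, -2.43375404e-01,  9.69932160e-01,
        -1.61285459e-01],
       [ 0.00000000e+00,  0.00000000e+00,  0.00000000e+00,
         1.00000000e+00]])}
crank_grip []
handwheel []
valve []
small_rim []
oil_bottle []
```

View pics/scene0.png

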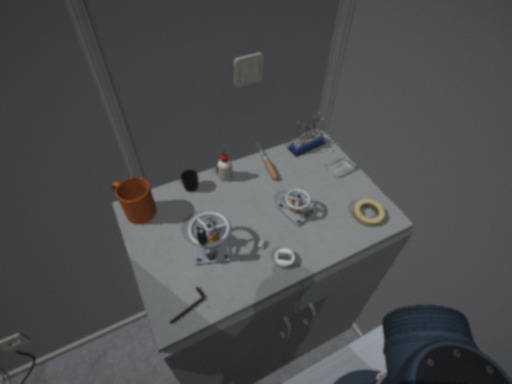

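View pics/side0.png

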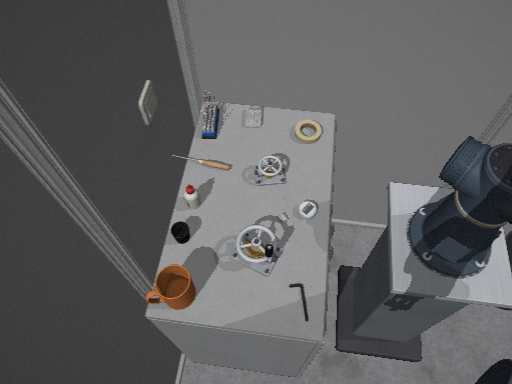

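```bash
cat > h.py <<'E'
from rig import bot
import cv2, numpy as np
def ray(cam,px,z):
    i=bot.camera_info(cam);R,t,K=map(np.array,(i['R'],i['t'],i['K']))
    return rayp(K,R,t,px,z)
def rayp(K,R,t,px,z):
    c=-R.T@t; d=R.T@np.linalg.solve(K,[px[0],px[1],1]); return c+d*(z-c[2])/d[2]
def wristRt():
    i=bot.camera_info("wrist");s=bot.read_state();M=np.array(i['mount'])
    T=np.eye(4);T[:3,:3]=s['tcp_rot'];T[:3,3]=s['position'];W=np.linalg.inv(T@M)
    return np.array(i['K']),W[:3,:3],W[:3,3]
def proj(K,R,t,X):
    q=K@(R@np.array(X)+t);return q[:2]/q[2]
E
python3 - <<'E'
from h import *
a=cv2.imread("pics/scene0.png")[190:290,160:310];b=cv2.imread("pics/side0.png")[200:300,200:350]
cv2.imwrite("pics/z0.png",np.vstack([cv2.resize(a,None,fx=4,fy=3,interpolation=2)[:300],cv2.resize(b,None,fx=4,fy=3,interpolation=2)]))
for c in ["scene","side"]:
    bot.capture(c)
    for t in ["handwheel","crank_grip"]:
        for r in bot.trace(c,t)[:2]:
            ys,xs=np.nonzero(r['region']);print(c,t,r['p'],r['bbox'],xs.mean(),ys.mean())
            P=np.array([ray(c,(x,y),.07 if t[0]=='h' else .105) for x,y in zip(xs,ys)])
            print(P.min(0),P.max(0),cv2.minEnclosingCircle(P[:,:2].astype(np.float32)),P.mean(0))
print(ray("side",(268.5,250),.115),ray("scene",(202,238),.105))
E
```

```text
scene handwheel 0.59 [186.4, 214.9, 232.4, 248.2] 208.3678861788618 230.0569105691057
[0.44676943 0.05926689 0.07      ] [0.55059246 0.15960677 0.07      ] ((0.49889010190963745, 0.110108882188797), 0.05415121838450432) [0.49517792 0.1130541  0.07      ]
side handwheel 0.89 [234.4, 223.0, 275.6, 265.0] 256.80288461538464 243.69951923076923
[0.44800757 0.0592736  0.07      ] [0.54875299 0.16102351 0.07      ] ((0.49692726135253906, 0.11112404614686966), 0.05235574394464493) [0.4960957  0.11230175 0.07      ]
side crank_grip 0.4 [265.3, 245.1, 274.0, 259.5] 269.16831683168317 250.41584158415841
[0.45278579 0.12362613 0.105     ] [0.47315764 0.15681819 0.105     ] ((0.46190574765205383, 0.14022216200828552), 0.01676744967699051) [0.4627185  0.14021744 0.105     ]
side crank_grip 0.35 [229.5, 223.6, 284.0, 276.0] 256.6899766899767 249.6555944055944
[0.43508188 0.07556737 0.105     ] [0.54956548 0.20263102 0.105     ] ((0.48720747232437134, 0.14049123227596283), 0.0682530626654625) [0.49210404 0.14173411 0.105     ]
[0.46406699 0.14347392 0.115     ] [0.45852961 0.1398071  0.105     ]
```

View pics/z0.png

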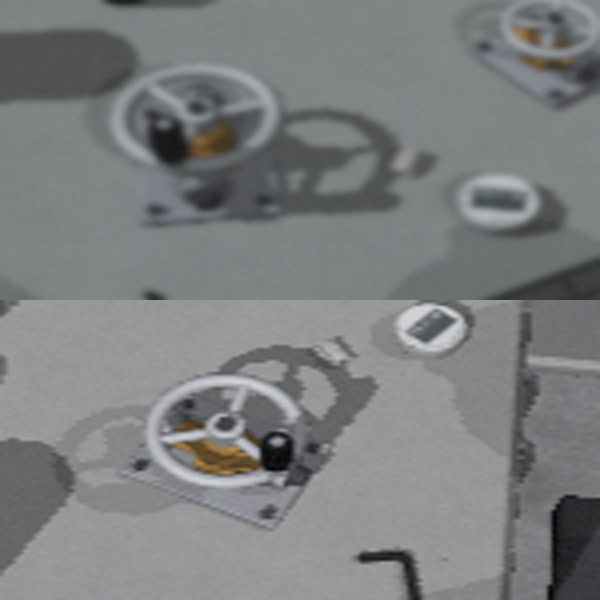

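servo_tool([
  [0, [0, 0, 0], -7.9],
  [0, [0, 0, 0], -7.9],
  [0, [0, 0, 0], -7.8],
])

```text
time_s: 1.58
position: [0.2507, 0.5725, 0.2225]
tcp_rot: [[-1.0, -0.004, -0.0], [-0.004, 1.0, -0.0], [0.0, -0.0, -1.0]]
force: [-0.4, 0.2, -0.3]
opening: 0.999
```

Run:
```python
from h import *
for c in ["scene","side"]:
    bot.capture(c)
    for t in ["oil_bottle","small_rim","paste_tin"]:
        for r in bot.find_in(c,t)[:1]:
            b=r['bbox'];print(c,t,r['p'],ray(c,((b[0]+b[2])/2,(b[1]+b[3])/2),.05))
for px in [(231,256.7),(267.5,275),(282,250)]: print(ray("side",px,.003))
print(ray("side",(176,270),.1),ray("scene",(135,185),.1))
```

```text
scene oil_bottle 0.85 [ 0.67536295 -0.01124022  0.05      ]
scene small_rim 0.67 [ 0.49290057 -0.13550025  0.05      ]
scene paste_tin 0.83 [ 0.35340543 -0.01630641  0.05      ]
side oil_bottle 0.8 [ 0.68983069 -0.0108078   0.05      ]
side small_rim 0.64 [ 0.49592907 -0.13527109  0.05      ]
side paste_tin 0.52 [ 0.37641942 -0.00945112  0.05      ]
[0.56175807 0.12944325 0.003     ]
[0.46207618 0.16547987 0.003     ]
[0.43279428 0.0935554  0.003     ]
[0.66971939 0.21435797 0.1       ] [0.68007192 0.23084077 0.1       ]
```

servo_tool([
  [0, [-20, -40, 0], 0],
  [0, [-20, -43, 0], 0],
  [0, [-20, -43, 0], 0],
  [0, [-20, -43, 0], 0],
  [0, [-20, -43, 0], 0],
])

```text
time_s: 2.6
position: [0.3512, 0.3592, 0.2228]
tcp_rot: [[-1.0, 0.001, 0.001], [0.001, 1.0, 0.0], [-0.001, 0.0, -1.0]]
force: [0.0, 0.9, -0.2]
opening: 1.0
```

servo_tool([
  [0, [-20, -43, 0], 0],
  [0, [-20, -43, 0], 0],
  [0, [-20, -43, 0], 0],
  [0, [-12, -43, 0], 0],
  [0, [0, -47, 0], 0],
])

```text
time_s: 3.22
position: [0.4238, 0.1399, 0.2229]
tcp_rot: [[-1.0, 0.002, 0.002], [0.002, 1.0, 0.0], [-0.002, 0.0, -1.0]]
force: [0.1, -0.8, 0.1]
opening: 1.0
```

servo_tool([
  [0, [-20, 0, 0], 0],
  [0, [-20, 0, 0], 0],
  [0, [-10, 0, 0], 0],
  [0, [-10, 0, 0], 0],
  [0, [0, 0, 0], 0],
])

```text
time_s: 3.85
position: [0.4826, 0.1415, 0.2225]
tcp_rot: [[-1.0, 0.001, 0.0], [0.001, 1.0, 0.0], [-0.0, 0.0, -1.0]]
force: [0.0, -0.4, -0.5]
opening: 0.996
```

Run:
```python
from h import *
K,R,t=wristRt();print(bot.read_state()['position'])
p,d=bot.capture("wrist")
for n in ["handwheel","crank_grip"]:
    for r in bot.trace("wrist",n)[:2]:
        ys,xs=np.nonzero(r['region']);m=(xs.mean(),ys.mean());print(n,r['p'],r['bbox'],m,rayp(K,R,t,m,.105 if n[0]=='c' else .07))
for X in [(.4625,.141,.125),(.4625,.141,.081),(.4975,.1105,.085)]+[(.4975+.045*np.cos(a),.1105+.045*np.sin(a),.07) for a in np.arange(0,6.3,.3)]:
    u=proj(K,R,t,X);cv2.circle(p,(int(u[0]),int(u[1])),3,(0,255,0),1)
cv2.imwrite("pics/w1.png",p)
```

```text
[0.4826187  0.14150072 0.22250317]
handwheel 0.89 [182.7, 142.4, 280.6, 238.3] (np.float64(231.74910554561717), np.float64(190.22428443649375)) [0.49404771 0.11250668 0.07      ]
crank_grip 0.85 [248.7, 149.9, 268.0, 179.1] (np.float64(258.38366336633663), np.float64(164.97772277227722)) [0.46208095 0.14011586 0.105     ]
crank_grip 0.7 [182.2, 142.0, 283.7, 236.4] (np.float64(230.92156862745097), np.float64(190.65443811933375)) [0.48569691 0.11505887 0.105     ]
```

View pics/w1.png

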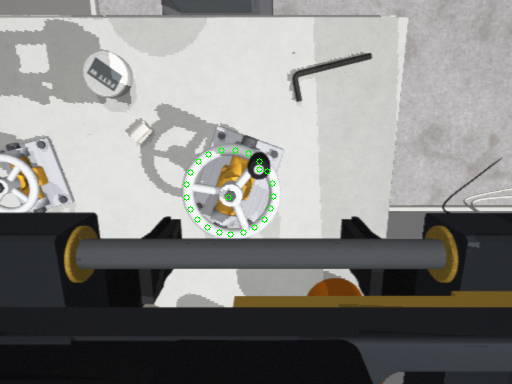

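servo_tool([
  [0, [10, -1, 0], 0],
  [0, [10, 0, 20], 0],
  [0, [0, 0, 40], 0],
  [0, [0, 0, 40], 0],
  [0, [0, 0, 31], 0],
])

```text
time_s: 4.62
position: [0.4608, 0.1403, 0.0905]
tcp_rot: [[-1.0, 0.001, -0.001], [0.001, 1.0, -0.0], [0.001, -0.0, -1.0]]
force: [-0.1, 0.2, 0.0]
opening: 0.998
```

servo_tool([
  [0, [0, 0, 0], 0],
  [0.5, [0, 0, 0], 0],
  [1, [0, 0, 0], 0],
  [1, [0, 0, 0], 0],
  [1, [0, 0, 0], 0],
])

```text
time_s: 5.25
position: [0.4627, 0.1403, 0.0922]
tcp_rot: [[-1.0, 0.001, 0.001], [0.001, 1.0, 0.0], [-0.001, 0.0, -1.0]]
force: [-0.9, 0.3, 1.2]
opening: 0.632
```

servo_tool([
  [1, [0, 0, 0], 0],
  [1, [0, 0, 0], 0],
  [1, [0, 0, 0], 0],
])

```text
time_s: 5.62
position: [0.4623, 0.1403, 0.0915]
tcp_rot: [[-1.0, 0.001, -0.0], [0.001, 1.0, 0.0], [0.0, 0.0, -1.0]]
force: [-0.3, -1.0, -0.5]
opening: 0.287
```

Run:
```python
from h import *
print(bot.read_state())
p,d=bot.capture("side");p=cv2.resize(p[180:300,180:340],None,fx=4,fy=4);cv2.imwrite("pics/s2.png",p)
```

```text
{'time_s': 5.625, 'joint_positions': array([ 3.59715929e+00,  3.20015636e+01,  1.08879629e+02,  1.05201165e-03,
        3.91273111e+01, -8.63462241e+01]), 'qvel': array([-0.0012661 ,  0.07234575,  0.01401236, -0.07076288,  0.08716714,
        0.08048081]), 'tau': array([ 3.07046379e-03, -3.64693737e+01, -8.74597460e+00, -2.02442816e-02,
        7.96769536e-02,  7.68922769e-05]), 'position': array([0.46228222, 0.14028399, 0.09149634]), 'tcp_rot': array([[-9.99999487e-01,  1.00239008e-03, -1.48844763e-04],
       [ 1.00238975e-03,  9.99999498e-01,  2.25243436e-06],
       [ 1.48846946e-04,  2.10323273e-06, -9.99999989e-01]]), 'force': array([-0.33880238, -1.03518775, -0.48067328]), 'moment': array([0.01512408, 0.00889209, 0.03012222]), 'opening': 0.28652719423156364}
```

View pics/s2.png

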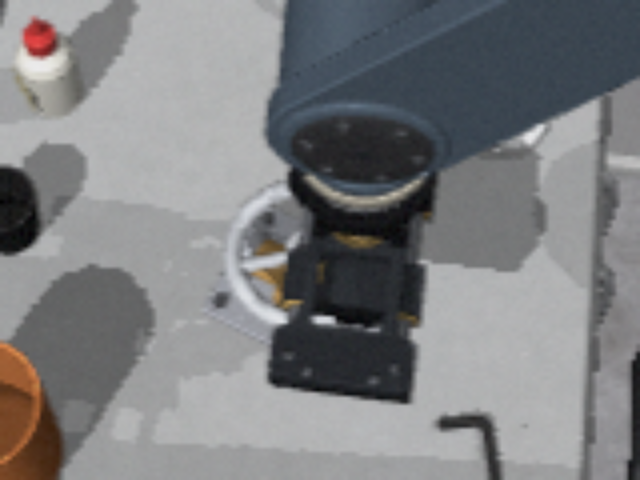

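servo_tool([
  [1, [0, 0, 0], 0],
  [1, [0, 0, 0], 0],
  [1, [0, 0, 0], 0],
])

```text
time_s: 6.05
position: [0.4624, 0.1401, 0.0915]
tcp_rot: [[-1.0, 0.001, 0.0], [0.001, 1.0, -0.0], [-0.0, -0.0, -1.0]]
force: [1.2, -2.0, -0.6]
opening: 0.223
```

Run:
```python
from h import *
a=139.7-np.arange(0,349,12)
P=45*np.c_[-np.cos(np.radians(a)),np.sin(np.radians(a))]
D=np.diff(np.round(P,1),axis=0).round(1)
for i,d in enumerate(D): print(round(a[i+1],1),d.tolist(), end=' ' if (i+1)%5 else '\n')
```

```text
127.7 [-6.8, 6.5] 115.7 [-8.0, 4.9] 103.7 [-8.8, 3.2] 91.7 [-9.4, 1.3] 79.7 [-9.3, -0.7]
67.7 [-9.1, -2.7] 55.7 [-8.3, -4.4] 43.7 [-7.1, -6.1] 31.7 [-5.8, -7.5] 19.7 [-4.1, -8.4]
7.7 [-2.2, -9.2] -4.3 [-0.3, -9.4] -16.3 [1.7, -9.2] -28.3 [3.6, -8.7] -40.3 [5.3, -7.8]
-52.3 [6.8, -6.5] -64.3 [8.0, -4.9] -76.3 [8.8, -3.2] -88.3 [9.4, -1.3] -100.3 [9.3, 0.7]
-112.3 [9.1, 2.7] -124.3 [8.3, 4.4] -136.3 [7.1, 6.1] -148.3 [5.8, 7.5] -160.3 [4.1, 8.4]
-172.3 [2.2, 9.2] -184.3 [0.3, 9.4] -196.3 [-1.7, 9.2] -208.3 [-3.6, 8.7]
```

servo_tool([
  [1, [-6.8, 6.5, 0], 0],
  [1, [-8.0, 4.9, 0], 0],
  [1, [-8.8, 3.2, 0], 0],
  [1, [-9.4, 1.3, 0], 0],
  [1, [-9.3, -0.7, 0], 0],
])

```text
time_s: 6.68
position: [0.5034, 0.1555, 0.0915]
tcp_rot: [[-1.0, 0.0, -0.004], [0.0, 1.0, -0.001], [0.004, -0.001, -1.0]]
force: [-4.2, -5.1, 4.0]
opening: 0.228
```

servo_tool([
  [1, [0, 0, 0], 0],
])

```text
time_s: 6.8
position: [0.5051, 0.1552, 0.0915]
tcp_rot: [[-1.0, 0.0, -0.001], [0.0, 1.0, -0.001], [0.001, -0.001, -1.0]]
force: [-0.2, -5.9, 1.0]
opening: 0.226
```

servo_tool([
  [1, [-9.1, -2.9, 0], 0],
  [1, [-8.3, -4.4, 0], 0],
  [1, [-7.1, -6.1, 0], 0],
  [1, [-5.8, -7.5, 0], 0],
  [1, [-4.1, -8.4, 0], 0],
])

```text
time_s: 7.42
position: [0.5392, 0.1259, 0.0915]
tcp_rot: [[-1.0, 0.001, -0.0], [0.001, 1.0, 0.001], [0.0, 0.001, -1.0]]
force: [-4.1, 2.0, 3.2]
opening: 0.226
```

servo_tool([
  [1, [0, 0, 0], 0],
])

```text
time_s: 7.55
position: [0.5396, 0.1248, 0.0915]
tcp_rot: [[-1.0, 0.001, 0.001], [0.001, 1.0, -0.001], [-0.001, -0.001, -1.0]]
force: [-2.9, -2.4, 1.7]
opening: 0.232
```

servo_tool([
  [1, [-2.2, -9.2, 0], 0],
  [1, [-0.3, -9.4, 0], 0],
  [1, [0, 0, 0], 0],
])

```text
time_s: 7.92
position: [0.5415, 0.1064, 0.0915]
tcp_rot: [[-1.0, 0.001, -0.0], [0.001, 1.0, -0.001], [0.0, -0.001, -1.0]]
force: [-2.1, -2.2, 1.1]
opening: 0.229
```

Approaching the first possible stop (about −20°); small steps now.

servo_tool([
  [1, [0.8, -5.0, 0], 0],
  [1, [0.9, -4.2, 0], 0],
  [1, [0, 0, 0], 0],
])

```text
time_s: 8.3
position: [0.5399, 0.0979, 0.0915]
tcp_rot: [[-1.0, 0.001, 0.0], [0.001, 1.0, -0.0], [-0.0, -0.0, -1.0]]
force: [-2.0, -0.1, -0.8]
opening: 0.23
```

servo_tool([
  [1, [1.0, -3.2, 0], 0],
  [1, [0, 0, 0], 0],
])

```text
time_s: 8.55
position: [0.5391, 0.0956, 0.0915]
tcp_rot: [[-1.0, 0.001, 0.001], [0.001, 1.0, 0.001], [-0.001, 0.001, -1.0]]
force: [-0.3, 4.1, -1.1]
opening: 0.224
```

servo_tool([
  [1, [1.2, -2.8, 0], 0],
  [1, [0, 0, 0], 0],
])

```text
time_s: 8.8
position: [0.5391, 0.0953, 0.0916]
tcp_rot: [[-1.0, 0.004, 0.004], [0.004, 1.0, 0.005], [-0.004, 0.005, -1.0]]
force: [2.0, 13.5, -4.3]
opening: 0.227
```

servo_tool([
  [1, [0.5, -1.5, 0], 0],
  [1, [0, 0, 0], 0],
  [1, [0, 0, 0], 0],
  [1, [0, 0, 0], 0],
])

```text
time_s: 9.3
position: [0.539, 0.0952, 0.0916]
tcp_rot: [[-1.0, 0.004, 0.005], [0.004, 1.0, 0.007], [-0.005, 0.007, -1.0]]
force: [2.6, 17.7, -4.5]
opening: 0.229
```

Run:
```python
from h import *
print(bot.read_state()['position'],bot.read_state()['force'])
K,R,t=wristRt()
p,d=bot.capture("wrist");cv2.imwrite("pics/w2.png",p)
p,d=bot.capture("side");cv2.imwrite("pics/s3.png",cv2.resize(p[180:300,180:340],None,fx=4,fy=4))
```

```text
[0.5390379  0.09520492 0.09157965] [ 2.58710873 17.70788219 -4.50589192]
```

View pics/w2.png

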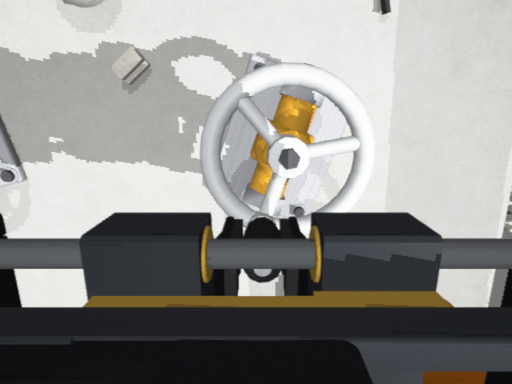

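View pics/s3.png

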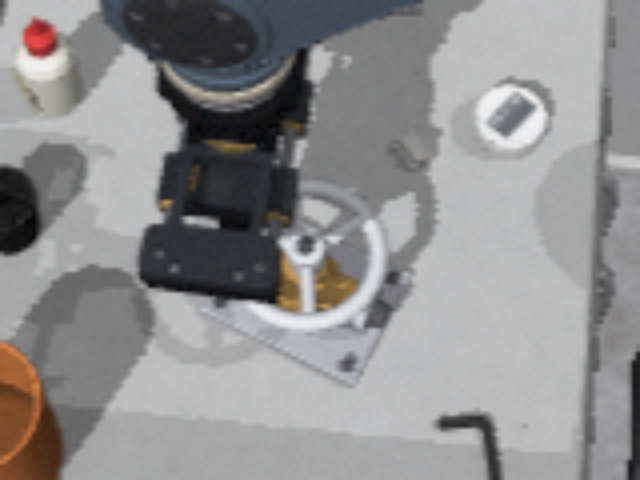

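servo_tool([
  [1, [-1.5, 5.0, 0], 0],
  [1, [0, 0, 0], 0],
])

```text
time_s: 9.65
position: [0.5392, 0.0959, 0.0915]
tcp_rot: [[-1.0, 0.0, 0.001], [0.0, 1.0, -0.0], [-0.001, -0.0, -1.0]]
force: [-0.2, 3.0, -2.0]
opening: 0.226
```

Run:
```python
from h import *
from scipy.optimize import least_squares
Q=np.array([(.4624,.1401),(.5051,.1552),(.5396,.1248),(.5415,.1064),(.539,.0952)])
print(least_squares(lambda c:np.hypot(*(Q-c).T)-.045,[.4967,.111]).x, least_squares(lambda c:np.hypot(*(Q-c).T)-.045,[.4967,.111]).fun)
s=bot.read_state();print(s['position'],s['force'])
```

```text
[0.496773   0.11098382] [ 4.72507590e-05 -6.56033905e-06  4.34823589e-07 -3.87243268e-05
  8.04707945e-05]
[0.5392086  0.09594866 0.09154585] [-0.16778715  3.013564   -2.03029786]
```

Run:
```python
from h import *
a=-20.5+np.arange(0,361,12)
P=45*np.c_[-np.cos(np.radians(a)),np.sin(np.radians(a))]
D=np.diff(np.round(P,1),axis=0).round(1)
for i in range(0,30,5): print('['+', '.join('[1, [%s, %s, 0], 0]'%tuple(d) for d in D[i:i+5])+']', 'end',a[i+5],(np.array([496.8,111])+P[i+5]*[-1,1]).round(1))
```

```text
[[1, [-2.3, 9.1, 0], 0], [1, [-0.4, 9.4, 0], 0], [1, [1.5, 9.3, 0], 0], [1, [3.5, 8.8, 0], 0], [1, [5.2, 7.8, 0], 0]] end 39.5 [531.5 139.6]
[[1, [6.7, 6.6, 0], 0], [1, [7.9, 5.1, 0], 0], [1, [8.8, 3.3, 0], 0], [1, [9.3, 1.4, 0], 0], [1, [9.4, -0.6, 0], 0]] end 99.5 [489.4 155.4]
[[1, [9.1, -2.5, 0], 0], [1, [8.3, -4.4, 0], 0], [1, [7.3, -6.0, 0], 0], [1, [5.9, -7.3, 0], 0], [1, [4.2, -8.4, 0], 0]] end 159.5 [454.6 126.8]
[[1, [2.3, -9.1, 0], 0], [1, [0.4, -9.4, 0], 0], [1, [-1.5, -9.3, 0], 0], [1, [-3.5, -8.8, 0], 0], [1, [-5.2, -7.8, 0], 0]] end 219.5 [462.1  82.4]
[[1, [-6.7, -6.6, 0], 0], [1, [-7.9, -5.1, 0], 0], [1, [-8.8, -3.3, 0], 0], [1, [-9.3, -1.4, 0], 0], [1, [-9.4, 0.6, 0], 0]] end 279.5 [504.2  66.6]
[[1, [-9.1, 2.5, 0], 0], [1, [-8.3, 4.4, 0], 0], [1, [-7.3, 6.0, 0], 0], [1, [-5.9, 7.3, 0], 0], [1, [-4.2, 8.4, 0], 0]] end 339.5 [539.   95.2]
```

servo_tool([
  [1, [-2.3, 9.1, 0], 0],
  [1, [-0.4, 9.4, 0], 0],
  [1, [1.5, 9.3, 0], 0],
  [1, [3.5, 8.8, 0], 0],
  [1, [5.2, 7.8, 0], 0],
])

```text
time_s: 10.28
position: [0.5306, 0.1406, 0.0916]
tcp_rot: [[-1.0, 0.0, -0.0], [0.0, 1.0, -0.001], [0.0, -0.001, -1.0]]
force: [-1.0, -5.1, 0.5]
opening: 0.225
```

servo_tool([
  [1, [6.7, 6.6, 0], 0],
  [1, [7.9, 5.1, 0], 0],
  [1, [8.8, 3.3, 0], 0],
  [1, [9.3, 1.4, 0], 0],
  [1, [9.4, -0.6, 0], 0],
])

```text
time_s: 10.9
position: [0.4905, 0.1556, 0.0916]
tcp_rot: [[-1.0, -0.0, 0.004], [-0.0, 1.0, -0.001], [-0.004, -0.001, -1.0]]
force: [4.1, -8.2, -5.7]
opening: 0.228
```

servo_tool([
  [1, [0, 0, 0], 0],
])

```text
time_s: 11.02
position: [0.4888, 0.1553, 0.0915]
tcp_rot: [[-1.0, -0.0, 0.001], [-0.0, 1.0, -0.002], [-0.001, -0.002, -1.0]]
force: [0.2, -8.0, -1.7]
opening: 0.225
```

servo_tool([
  [1, [9.1, -3.5, 0], 0],
  [1, [8.3, -4.4, 0], 0],
  [1, [7.3, -6.0, 0], 0],
  [1, [5.9, -7.3, 0], 0],
  [1, [4.2, -8.4, 0], 0],
])

```text
time_s: 11.65
position: [0.4543, 0.1263, 0.0917]
tcp_rot: [[-1.0, 0.001, 0.001], [0.001, 1.0, 0.001], [-0.001, 0.001, -1.0]]
force: [5.9, 1.4, -5.9]
opening: 0.227
```

servo_tool([
  [1, [0, 0, 0], 0],
])

```text
time_s: 11.78
position: [0.4539, 0.1254, 0.0917]
tcp_rot: [[-1.0, 0.001, -0.001], [0.001, 1.0, -0.001], [0.001, -0.001, -1.0]]
force: [3.4, -3.3, -3.9]
opening: 0.228
```

servo_tool([
  [1, [1.8, -9.1, 0], 0],
  [1, [0.4, -9.4, 0], 0],
  [1, [-1.5, -9.3, 0], 0],
  [1, [-3.5, -8.8, 0], 0],
  [1, [-5.2, -7.8, 0], 0],
])

```text
time_s: 12.4
position: [0.462, 0.0818, 0.0916]
tcp_rot: [[-1.0, 0.002, -0.001], [0.002, 1.0, 0.001], [0.001, 0.001, -1.0]]
force: [1.7, 5.5, 0.7]
opening: 0.232
```

servo_tool([
  [1, [-6.7, -6.6, 0], 0],
  [1, [-7.9, -5.1, 0], 0],
  [1, [-8.8, -3.3, 0], 0],
  [1, [-9.3, -1.4, 0], 0],
  [1, [-9.4, 0.6, 0], 0],
])

```text
time_s: 13.02
position: [0.5015, 0.066, 0.0916]
tcp_rot: [[-1.0, 0.0, -0.007], [0.0, 1.0, 0.0], [0.007, 0.0, -1.0]]
force: [-3.5, 2.9, 5.5]
opening: 0.231
```

servo_tool([
  [1, [0, 0, 0], 0],
])

```text
time_s: 13.15
position: [0.5033, 0.0662, 0.0916]
tcp_rot: [[-1.0, 0.001, -0.003], [0.001, 1.0, 0.0], [0.003, 0.0, -1.0]]
force: [-0.7, 4.6, 4.3]
opening: 0.228
```

servo_tool([
  [1, [-9.1, 2.9, 0], 0],
  [1, [-8.3, 4.5, 0], 0],
  [1, [-7.3, 6.0, 0], 0],
  [1, [-5.9, 7.3, 0], 0],
  [1, [-4.2, 8.4, 0], 0],
])

```text
time_s: 13.78
position: [0.5391, 0.0957, 0.0915]
tcp_rot: [[-1.0, 0.001, -0.001], [0.001, 1.0, -0.0], [0.001, -0.0, -1.0]]
force: [-3.4, -2.7, 5.8]
opening: 0.23
```

servo_tool([
  [1, [0, 0, 0], 0],
])

```text
time_s: 13.9
position: [0.5395, 0.0968, 0.0915]
tcp_rot: [[-1.0, 0.001, 0.001], [0.001, 1.0, 0.001], [-0.001, 0.001, -1.0]]
force: [-1.5, 2.8, 3.6]
opening: 0.228
```

servo_tool([
  [1, [-2.1, 8.6, 0], 0],
  [1, [-0.4, 9.2, 0], 0],
  [1, [1.5, 9.2, 0], 0],
  [1, [3.5, 8.7, 0], 0],
  [1, [5.2, 7.7, 0], 0],
])

```text
time_s: 14.52
position: [0.5317, 0.1392, 0.0916]
tcp_rot: [[-1.0, 0.001, 0.001], [0.001, 1.0, -0.0], [-0.001, -0.0, -1.0]]
force: [0.5, -4.6, 2.6]
opening: 0.226
```

servo_tool([
  [1, [6.7, 6.6, 0], 0],
  [1, [7.9, 5.1, 0], 0],
  [1, [8.8, 3.3, 0], 0],
  [1, [9.3, 1.4, 0], 0],
  [1, [9.4, -0.6, 0], 0],
])

```text
time_s: 15.15
position: [0.4894, 0.1553, 0.0916]
tcp_rot: [[-1.0, 0.001, 0.002], [0.001, 1.0, 0.001], [-0.002, 0.001, -1.0]]
force: [3.6, -0.4, -0.8]
opening: 0.228
```

servo_tool([
  [1, [0, 0, 0], 0],
])

```text
time_s: 15.28
position: [0.4872, 0.1548, 0.0916]
tcp_rot: [[-1.0, 0.001, -0.003], [0.001, 1.0, 0.0], [0.003, 0.0, -1.0]]
force: [-0.6, -0.0, 3.1]
opening: 0.226
```

servo_tool([
  [1, [8.7, -2.7, 0], 0],
  [1, [8.3, -4.4, 0], 0],
  [1, [7.2, -6.0, 0], 0],
  [1, [5.6, -7.3, 0], 0],
  [1, [3.9, -8.4, 0], 0],
])

```text
time_s: 15.9
position: [0.4541, 0.1254, 0.0915]
tcp_rot: [[-1.0, 0.001, -0.002], [0.001, 1.0, 0.0], [0.002, 0.0, -1.0]]
force: [-0.7, 3.8, 3.3]
opening: 0.231
```

servo_tool([
  [1, [0, 0, 0], 0],
])

```text
time_s: 16.02
position: [0.4538, 0.1244, 0.0915]
tcp_rot: [[-1.0, 0.001, -0.004], [0.001, 1.0, -0.001], [0.004, -0.001, -1.0]]
force: [-4.2, -1.1, 5.2]
opening: 0.229
```

servo_tool([
  [1, [2.0, -9.1, 0], 0],
  [1, [0.4, -9.4, 0], 0],
  [1, [-1.5, -9.3, 0], 0],
  [1, [-3.5, -8.8, 0], 0],
  [1, [-5.2, -7.8, 0], 0],
])

```text
time_s: 16.65
position: [0.4631, 0.0808, 0.0915]
tcp_rot: [[-1.0, 0.001, -0.001], [0.001, 1.0, -0.0], [0.001, -0.0, -1.0]]
force: [-1.9, 2.6, 3.1]
opening: 0.228
```

servo_tool([
  [1, [-6.7, -6.6, 0], 0],
  [1, [-7.9, -5.1, 0], 0],
  [1, [-8.8, -3.3, 0], 0],
  [1, [-9.3, -1.4, 0], 0],
  [1, [-9.4, 0.6, 0], 0],
])

```text
time_s: 17.27
position: [0.5051, 0.0664, 0.0915]
tcp_rot: [[-1.0, 0.002, -0.002], [0.002, 1.0, 0.002], [0.002, 0.002, -1.0]]
force: [-4.7, 6.9, 6.5]
opening: 0.23
```

servo_tool([
  [1, [0, 0, 0], 0],
])

```text
time_s: 17.4
position: [0.5066, 0.0668, 0.0915]
tcp_rot: [[-1.0, 0.002, 0.001], [0.002, 1.0, 0.002], [-0.001, 0.002, -1.0]]
force: [-0.9, 7.0, 3.1]
opening: 0.224
```

servo_tool([
  [1, [-8.5, 4.2, 0], 0],
  [1, [-7.8, 4.6, 0], 0],
  [1, [-6.8, 5.9, 0], 0],
  [1, [-5.3, 6.9, 0], 0],
  [1, [-2.8, 5.5, 0], 0],
])

```text
time_s: 18.02
position: [0.5379, 0.0928, 0.0915]
tcp_rot: [[-1.0, 0.001, 0.002], [0.001, 1.0, -0.001], [-0.002, -0.001, -1.0]]
force: [-0.4, -2.9, 1.6]
opening: 0.231
```

servo_tool([
  [1, [0, 0, 0], 0],
  [1, [0, 0, 0], 0],
])

```text
time_s: 18.27
position: [0.5381, 0.0933, 0.0916]
tcp_rot: [[-1.0, 0.001, 0.003], [0.001, 1.0, 0.001], [-0.003, 0.001, -1.0]]
force: [3.0, 1.6, -2.4]
opening: 0.227
```

servo_tool([
  [1, [-0.8, 2.2, 0], 0],
  [1, [0, 0, 0], 0],
  [1, [0, 0, 0], 0],
  [1, [0, 0, 0], 0],
])

```text
time_s: 18.77
position: [0.5384, 0.0943, 0.0916]
tcp_rot: [[-1.0, 0.001, 0.002], [0.001, 1.0, -0.001], [-0.002, -0.001, -1.0]]
force: [3.9, -3.8, -2.3]
opening: 0.231
```

Run:
```python
from h import *
s=bot.read_state();print(s['position'],s['force'],s['opening'],s['qvel'],np.degrees(np.arctan2(s['position'][1]-.111,s['position'][0]-.4968)))
p,d=bot.capture("wrist");cv2.imwrite("pics/w3.png",p)
p,d=bot.capture("scene");cv2.imwrite("pics/c3.png",p)
```

```text
[0.53840148 0.09433351 0.09161909] [ 3.88832058 -3.81948999 -2.31828472] 0.23091669229348538 [-0.01034082 -0.0192736   0.00473801 -0.03292813 -0.06638387  0.04518586] -21.832145024406096
```

View pics/w3.png

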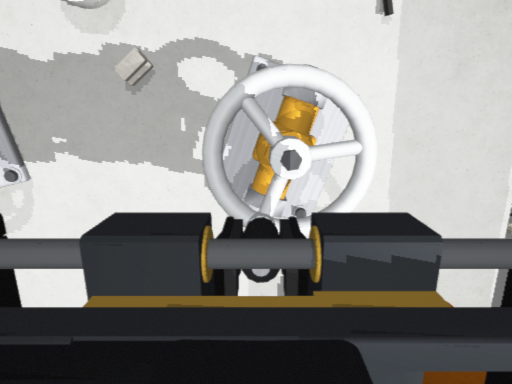

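View pics/c3.png

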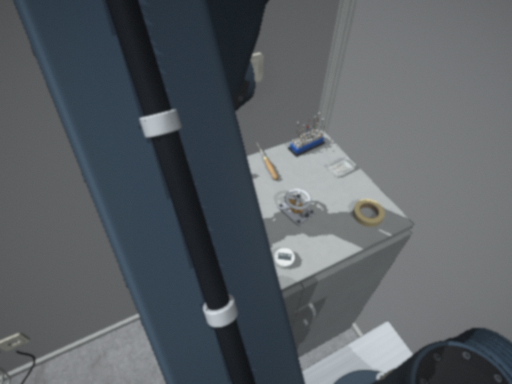

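```bash
python3 -c "
from rig import bot
print(bot.hand_in())"
```

```text
the job is handed in; nothing more can be done
None
```

I closed the larger valve clockwise to its stop, backed it off two full turns counter-clockwise, and handed it in with the handle still gripped. The hand-in gave no verdict.

- **Closing:** I gripped the crank handle from above and led it round from 140° to about −20.5°. There the force rose from about 4 N to 18 N with almost no further movement. That angle matches the direction of the plate's long side, so I took it as the stop. I held it there for about 0.5 s.
- **Backing off:** The circle fitted to the measured positions left errors under 0.1 mm. I counted two full turns along it. The handle finished at −21.8°, about 1.3° short of exactly two turns; the allowance is 14°.
- **Grip at the end:** The fingers had stopped on the handle at an opening of 0.23, about 20 mm. The grasp point was about 5 mm above the handle's middle. The arm was at rest, with about 6 N on the wrist.
- **Last pictures:** The wrist view shows the wheel standing almost exactly as it did at the stop. In the scene view the smaller valve, tin and tape look undisturbed. The arm hid the bottle and most of the hex key there, so I did not check those two in the last pictures, though the tool kept well clear of them.

No check failed. The run took about 19 s of the 72 s allowed.

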